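# Check-weigh a returned camera

### The arm

A 6-joint arm with a two-finger parallel gripper is mounted at the origin on the work surface. World frame = base frame: x ahead of the robot, y to its left, z up, the work surface at z = 0. Lengths are in mm, angles in rad, forces in N, time in s.
With the tool pointing down it reaches from about 275 to 1000 mm from the base axis. Payload 8.4 kg.
Tool frame: the origin (TCP) lies at the very end of the fingers, on their centre line; the grasp point (between the pads) lies 19 mm behind it; z points along the fingers, y is the line along which they close (so a half turn about z gives the same grasp; the last joint's range is limited). The gripper opens to 85 mm and grips with 20 to 120 N. Pads are 22 mm wide; open, the fingers measure 114 mm over their backs; the gripper's body (76 mm by 85 mm) begins 54 mm behind the grasp point. The pads swing forward as they close: fully open they stand 13 mm farther back than shut.
Start: joints at [-1.156, 0.353, 1.633, -0, 1.155, -0.002], TCP at [253.022, -571.496, 231.281] pointing down, gripper open.
Joint ranges: [-2.63, 2.63], [-0.92, 2.1], [0.06, 2.66], [-1.3, 4.44], [0, 2.69], [-3.02, 3.02]. Speed limits (rad/s): [2.22, 2.22, 2.79, 3.14, 3.14, 3.14].

### API

Orientations are given as [roll, pitch, yaw] about the fixed x, y, z axes, in that order (R = Rz(yaw) Ry(pitch) Rx(roll)).
In Python, from rig import r, vision gives the robot as it stands. The module is installed in compiled form; this text tells all that it offers.
- The arm moves only by the tool play_rows, never from a script. Its argument "steps" is a list of rows, each an object with "delta_pos": the shift along the tool's x, y, z in cm, a list of three; "yaw": the turn about the tool's z in rad; "jaw": the opening in per cent of the stroke, from 0 (shut) to 100 (fully open). A call has exactly 8 rows; each row is the pose to reach, as a shift and turn from the pose commanded when the call began, along the tool's axes at that moment; what a row does not reach only later rows make up. A row lasts 1/10 s, in which the tool goes at most 50 mm and 8.59 degrees, less where a joint would pass 70% of its speed; a pose out of reach is approached as far as the arm can. A call with a gripper value outside its range is refused whole. The fingers move at their own pace and stop on an object; "grip_force" is the grip in N (left out, the last holds). Time passes only in rows, so rows that repeat a pose let the fingers close, or fill a call up. It gives the time, the measured TCP pose, the force, the opening and the grip force at its end, in the units of the state.
- r.sense(): the state, without advancing time (a new reading comes with each control period).
- vision.grab_frame(name): name is "side" or "top"; returns (picture, depth): 384x512x3 uint8, red, green, blue; 384x512 float32, mm along the optical axis (not along the pixel's ray), 0 where there is no reading.
- vision.calibration(name): a dict with "mtx" (3x3 intrinsics, pixels), "k1" (the pictures are not rectified: a ray, as slopes to the right and down, at radius r is drawn at 1 + k1 r^2 times it, then the intrinsics apply), "extrinsics" (4x4, takes a point from camera to world coordinates). Camera axes: x right, y down, z forward; pixel columns grow to the right and rows downward; lengths in mm; the calibration is good to about 2 mm. A picture is of the moment at which its call begins. calibration takes no time and is no camera call.
- r.sign_off(): hands the job in; it is judged then, once.
Trained networks look in the newest picture that a camera, given by its name, has taken for a name from the list of things; names that differ only in an ending like _2 or _b are one class to them, and where a whole thing is asked for, a point or a joint stands for the part that bears it (a point fixed in the world has none). Each returns a list of dicts, best first, with "conf" (0 to 1); they miss things now and then, are a little off and sometimes report something else, mostly with a low value. They report only what shows in the picture. A call takes as long as a camera call.
- vision.cut_out(camera, thing): "region" (384x512 bool, what is visible of it) and "uv" ([column, row] in pixels, amid what is visible of it).
- vision.landmark_of(camera, thing): "uv" ([column, row] in pixels: a listed point, or the origin of a listed thing).
The state is a dict: "clock": time; "qpos": joint angles; "qvel": joint speeds; "joint_efforts": joint torques, N m; "eef_pos": TCP position; "tcp_rot": TCP orientation; "contact_force": force on the tool from outside, world axes, zero at the start; "wrist_torque": the same for the moment, N m; "opening": opening from 0.0 (shut) to 1.0 (fully open); "grasp_force": force on a finger pad.
Only numpy, scipy, OpenCV 4.12 (cv2) and the standard library are available. Lean on these libraries where they do the work, as an engineer would, in place of code of your own. Each camera call takes 0.05 s, during which the arm holds its last target. There are 200 camera calls.

### The job

Check in the returned camera: slide the lid off its wooden box and lay the lid flat on the bench, then lift the camera out, set it down in the middle of the scale's pan and let go of it until the reading settles. Then pick it up again and lay it, lens up, flat on the floor of the empty lane of the green basket. Do not drop the lid or the camera, and leave the other things on the bench where they are.

Things in the scene. Friction and masses are not known exactly. Their poses are not given: they have to be found in the camera images.
- box: Fixed wooden box, 136 (x) x 90 (y) x 60 mm high; origin under its centre, z up. Side walls 10 mm, end walls 8 mm, inside floor 6 mm up. The lid runs in grooves in the long side walls (play 2.5 mm up, 1.5 mm a side) under 5 mm lips, so it cannot be lifted out; it slides out towards the box's +x and clears after 130 mm. The opening between the lips is 70 mm wide.
- box_mouth (a point): Middle of the box's open end (its +x end, wall only 46.5 mm high), where the lid comes out, at the height of the shut lid's underside; axes as the box. Inside the box white foam 28 mm high fills the four corners, leaving beside the camera, towards the box's +x and -x, a finger well 39 mm long (x) and 44 mm wide (y), open down to the box floor.
- lid_bar (a point): Centre of the dark grip bar on the loose pale lid (70 g). Plate 130 (x, parallel to the box's x) x 77 (y) x 5 mm thick; the bar stands on the middle of the plate: 14 mm thick (x), 44 mm long (y), 22 mm tall. This point is 11 mm above the plate's top and 16 mm above its underside. Shut, the underside is 47 mm above the bench. z up. It slides with light friction.
- camera_center (a point): Centre, half-way up, of the loose dark action camera (140 g), 58 (x) x 42 (y) x 34 mm (z), lying on its back, lens up (+z); the lens frame stands 4 mm above its upper face, off-centre. At the start it lies in the middle of the box on the box floor, its long x axis across the box (along the box's y), 3 mm of clearance at its short ends.
- pan (a point): Centre of the top of the fixed scale's square steel pan, 142 x 142 mm, 45 mm above the bench. The scale's x axis points away from its display, which lies at -x, lower than the pan. The pan does not give.
- basket: Fixed green basket, 158 (x) x 170 (y) x 55 mm high; origin under its centre, z up. Two dividers 3 mm thick, 45 mm high, run along x and make three lanes, each 150 mm long and 52 mm wide, centred at y = -55, 0 and +55 mm; lane floor 5 mm above the bench. Two lanes hold parked cameras.
- free_lane (a point): Centre of the floor of the empty lane (within 5 mm along the lane), 5 mm above the bench; x runs along the lane. The camera has to lie with its long x axis along the lane; the lane is too narrow for fingers beside the camera's long sides, so it goes in held by its two short ends, where the lane leaves about 46 mm each.
- parked_a_center (a point): Centre of another camera of the same kind, lying in its lane. Leave alone.
- parked_b_center (a point): Centre of another camera of the same kind, lying in its lane. Leave alone.
- tape_roll: Brown roll of parcel tape lying flat, 100 mm across, 48 mm high; origin under its centre. Leave alone.
- carton: Small closed carton 90 x 160 x 60 mm; origin under its centre. Leave alone.
- label_roll: Standing roll of white labels, 80 mm across, 50 mm high; origin under its centre. Leave alone.
- terminal: Black handheld terminal lying flat, 150 x 74 x 16 mm; origin under its centre. Leave alone.
- scanner: Yellow and black hand scanner lying on its side, about 85 x 145 x 34 mm; origin on its underside. Leave alone.

How it is judged:
By the outcome, as a careful person would: the job done as asked, in the order asked, and still so for the second after the job is handed in, with the robot touching nothing.
It also fails if it takes over 72 s, if anything falls off the work surface, if the arm or the gripper's body presses on something with over 40 N, if the wrist force passes 120 N, or if a joint passes its speed limit or range.

## Working session

There is one attempt and no reset: what is moved stays moved. The work goes in short steps, Python scripts to look and compute and a tool call to move; the robot and the scene stay as the last step left them, time stands still between calls to the robot, and variables do not carry over. Pictures are saved under pics/ and viewed, at most 10 in all, crops included, and the job is handed in when it is done.

Besides the shell and the picture viewer there is one more tool, called as a command line: name --argument value ..., lists and objects as JSON in quotes. play_rows: Moves the arm, as the interface text tells. Its arguments: {"type":"object","properties":{"steps":{"type":"array"},"grip_force":{"type":"number"}},"required":["steps"]}

```bash
ls; mkdir -p pics; cat > h.py <<'E'
import numpy as np, cv2
from rig import r, vision
def pix2w(cam,uv,z=None,depth=None):
    c=vision.calibration(cam); K=np.array(c["mtx"]);T=np.array(c["extrinsics"])
    uv=np.atleast_2d(np.array(uv,float))
    n=cv2.undistortPoints(uv.reshape(-1,1,2),K,np.array([c["k1"],0,0,0.])).reshape(-1,2)
    d=np.c_[n,np.ones(len(n))]@T[:3,:3].T; o=T[:3,3]
    if depth is not None: return o+d*np.asarray(depth).reshape(-1,1)
    return o+d*((z-o[2])/d[:,2])[:,None]
def cloud(cam,depth,mask):
    v,u=np.nonzero(mask&(depth>0)); return pix2w(cam,np.c_[u,v],depth=depth[v,u])
E
python3 - <<'E'
from h import *
for c in("top","side"):
    im,d=vision.grab_frame(c); cv2.imwrite(f"pics/{c}0.png",im[:,:,::-1]); np.save(f"{c}0.npy",d)
    print(c,np.round(vision.calibration(c)["extrinsics"],2).tolist())
Z=dict(box_mouth=47,lid_bar=63,pan=45,free_lane=5,box=0,basket=0,parked_a_center=22,tape_roll=0,carton=0,label_roll=0,terminal=0,scanner=0)
for t,z in Z.items():
  for c in("top","side"):
    for q in vision.landmark_of(c,t)[:3]: print(t,c,round(q["conf"],2),np.round(q["uv"]),np.round(pix2w(c,q["uv"],z)[0]))
print(r.sense())
E
```

```text
pics
top [[0.01, -0.98, 0.19, 393.03], [-1.0, -0.01, -0.01, 5.75], [0.01, -0.19, -0.98, 1258.75], [0.0, 0.0, 0.0, 1.0]]
side [[-0.84, -0.4, 0.36, 154.05], [-0.54, 0.63, -0.56, 741.34], [0.0, -0.67, -0.74, 1033.65], [0.0, 0.0, 0.0, 1.0]]
box_mouth top 0.8 [162. 215.] [528. 272.  47.]
box_mouth side 0.82 [235. 264.] [523. 285.  47.]
lid_bar top 0.78 [156. 234.] [465. 284.  63.]
lid_bar side 0.57 [250. 270.] [467. 285.  63.]
lid_bar side 0.27 [301. 209.] [445. -21.  63.]
pan top 0.83 [337. 233.] [ 475. -285.   45.]
pan side 0.88 [326. 166.] [ 472. -293.   45.]
pan side 0.63 [294. 220.] [448.  22.  45.]
free_lane top 0.86 [244. 240.] [453.  10.   5.]
free_lane top 0.3 [246. 140.] [792.   7.   5.]
free_lane side 0.61 [295. 219.] [458. -11.   5.]
box top 0.79 [159. 237.] [461. 291.   0.]
box top 0.51 [265. 237.] [465. -57.   0.]
box side 0.59 [253. 282.] [454. 287.   0.]
basket top 0.96 [246. 244.] [443.   3.   0.]
basket side 0.69 [296. 218.] [459. -20.   0.]
parked_a_center top 0.65 [234. 244.] [439.  44.  22.]
parked_a_center side 0.72 [251. 280.] [457. 295.  22.]
parked_a_center side 0
[... 557 characters left out ...]
    0.]
{'clock': 1.3, 'qpos': array([-1.15638949e+00,  3.53000189e-01,  1.63339637e+00, -2.01439484e-05,
        1.15521438e+00, -2.37799183e-03]), 'qvel': array([ 0.00138959,  0.00158936,  0.00051423, -0.00021418, -0.00035832,
        0.00213393]), 'joint_efforts': array([ 1.27020638e-03, -6.05164289e+01, -3.42434514e+01,  2.19397939e-04,
        9.57511402e-04, -3.44354953e-05]), 'eef_pos': array([ 253.02073917, -571.49356368,  231.28240601]), 'tcp_rot': array([-3.14157433e+00,  1.83856456e-05,  4.16792960e-01]), 'contact_force': array([-0.8236166 ,  0.11886263,  0.28685567]), 'wrist_torque': array([ 0.00554728, -0.0070893 , -0.04446514]), 'grasp_force': 0.0, 'opening': 0.999951301118765}
```

```bash
python3 -c "
import cv2
a=cv2.imread('pics/top0.png')[120:300,80:430];cv2.imwrite('pics/top0c.png',cv2.resize(a,(800,411),interpolation=2))
b=cv2.imread('pics/side0.png')[120:350,150:410];cv2.imwrite('pics/side0c.png',cv2.resize(b,(678,600),interpolation=2))"
```

```text
(no output)
```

View pics/top0c.png

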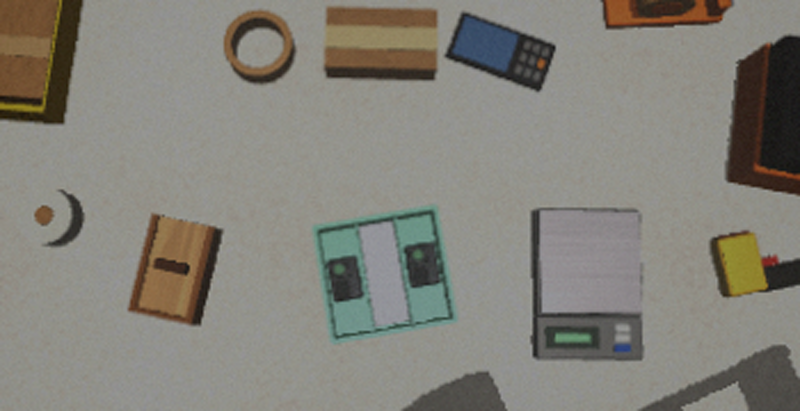

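View pics/side0c.png

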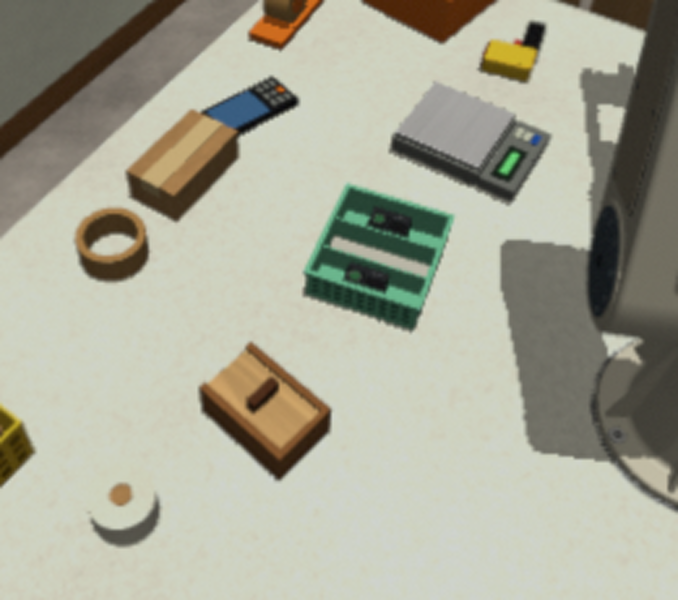

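```bash
cat >> h.py <<'E'
def rect(P):
    (c,s,a)=cv2.minAreaRect(P[:,:2].astype(np.float32)); return np.round(c,1),np.round(s,1),round(a,1)
E
python3 - <<'E'
from h import *
for c in("top","side"):
  im,d=vision.grab_frame(c)
  for t,lo,hi in(("box",45,68),("lid_bar",40,80),("pan",38,52),("basket",45,62),("free_lane",0,60)):
    for q in vision.cut_out(c,t)[:2]:
      m=q["region"]; P=cloud(c,d,m); S=P[(P[:,2]>lo)&(P[:,2]<hi)]
      print(c,t,round(q["conf"],2),m.sum(),np.round(q["uv"]),np.round(np.percentile(P[:,2],[5,50,95])),len(S),rect(S) if len(S)>4 else"", np.round(np.median(S,0)) if len(S) else "")
E
```

```text
top box 0.89 599 [164. 239.] [ 1. 59. 64.] 431 (array([454.8, 290.1]), array([ 92.1, 137.6]), 79.6) [439. 268.  60.]
top pan 0.97 3113 [336. 242.] [29. 44. 49.] 2028 (array([ 444.8, -286.8]), array([205.2, 149.2]), 0.7) [ 470. -285.   45.]
top basket 0.59 1773 [241. 245.] [ 3.  8. 58.] 538 (array([453.7,  -0.5]), array([165.7, 173.2]), 10.3) [455.   6.  55.]
top free_lane 0.79 618 [244. 241.] [ 2.  6. 11.] 611 (array([455.8,   0.5]), array([140.8,  47.8]), 10.1) [454.   1.   6.]
side box 0.81 729 [251. 287.] [ 6. 54. 62.] 430 (array([458.8, 290.6]), array([ 93.2, 138.2]), 78.9) [440. 316.  59.]
side lid_bar 0.67 717 [250. 273.] [49. 52. 72.] 715 (array([464.6, 287.9]), array([ 70. , 123.4]), 77.2) [458. 290.  52.]
side pan 0.97 1571 [330. 175.] [17. 42. 48.] 867 (array([ 449.4, -286.6]), array([146.9, 196.1]), 89.3) [ 472. -282.   45.]
side pan 0.45 734 [253. 273.] [49. 52. 72.] 321 (array([464.9, 286.4]), array([ 66.7, 127.5]), 78.1) [448. 291.  51.]
side basket 0.66 1764 [294. 218.] [ 3. 32. 56.] 448 (array([457. ,  -1.8]), array([165.5, 183. ]), 11.1) [454.   9.  54.]
side free_lane 0.66 132 [294. 216.] [3. 6. 9.] 132 (array([461.8, -13.7]), array([141.5,  25.3]), 8.2) [459. -16.   6.]
```

```bash
cat >> h.py <<'E'
def delta(xyz,yawdeg):
    s=r.sense(); p=s["eef_pos"]; y=s["tcp_rot"][2]; d=np.array(xyz)-p
    c,n=np.cos(y),np.sin(y)
    dy=(np.radians(yawdeg)-y+np.pi)%(2*np.pi)-np.pi
    print("t",round(s["clock"],2),"pos",np.round(p,1),"yaw",round(np.degrees(y),1),"delta cm",np.round(np.array([c*d[0]+n*d[1],n*d[0]-c*d[1],-d[2]])/10,2),"yaw",round(-dy,3),"F",np.round(s["contact_force"],1),"open",round(s["opening"],3))
E
cat > d.py <<'E'
import sys
from h import *
a=list(map(float,sys.argv[1:])); delta(a[:3],a[3])
E
python3 d.py 464 287 120 78.7
```

```text
t 1.9 pos [ 253.  -571.5  231.3] yaw 23.9 delta cm [ 54.04 -69.96  11.13] yaw -0.957 F [-0.1  1.1  0.2] open 1.001
```

play_rows --steps '[{"delta_pos":[54,-70,5],"yaw":-0.957,"jaw":100},{"delta_pos":[54,-70,5],"yaw":-0.957,"jaw":100},{"delta_pos":[54,-70,5],"yaw":-0.957,"jaw":100},{"delta_pos":[54,-70,5],"yaw":-0.957,"jaw":100},{"delta_pos":[54,-70,5],"yaw":-0.957,"jaw":100},{"delta_pos":[54,-70,5],"yaw":-0.957,"jaw":100},{"delta_pos":[54,-70,5],"yaw":-0.957,"jaw":60},{"delta_pos":[54,-70,5],"yaw":-0.957,"jaw":60}]'

```text
clock: 2.7
eef_pos: [348.2, -181.9, 208.9]
tcp_rot: [3.141, 0.0, 1.375]
contact_force: [1.5, 0.1, -0.3]
opening: 0.687
grasp_force: 0.0
```

```bash
python3 d.py 464 287 120 78.7
```

```text
t 2.7 pos [ 348.2 -181.9  208.9] yaw 78.8 delta cm [48.25  2.25  8.89] yaw 0.002 F [ 1.5  0.1 -0.3] open 0.687
```

play_rows --steps '[{"delta_pos":[48.2,2.2,8.9],"yaw":0,"jaw":60},{"delta_pos":[48.2,2.2,8.9],"yaw":0,"jaw":60},{"delta_pos":[48.2,2.2,8.9],"yaw":0,"jaw":60},{"delta_pos":[48.2,2.2,8.9],"yaw":0,"jaw":60},{"delta_pos":[48.2,2.2,8.9],"yaw":0,"jaw":60},{"delta_pos":[48.2,2.2,8.9],"yaw":0,"jaw":60},{"delta_pos":[48.2,2.2,8.9],"yaw":0,"jaw":60},{"delta_pos":[48.2,2.2,8.9],"yaw":0,"jaw":60}]'

```text
clock: 3.5
eef_pos: [442.8, 200.6, 136.0]
tcp_rot: [3.141, -0.0, 1.374]
contact_force: [0.3, -0.3, 0.4]
opening: 0.602
grasp_force: 0.0
```

play_rows --steps '[{"delta_pos":[9.6,0.4,1.8],"yaw":0,"jaw":60},{"delta_pos":[9.6,0.4,1.8],"yaw":0,"jaw":60},{"delta_pos":[9.6,0.4,1.8],"yaw":0,"jaw":60},{"delta_pos":[9.6,0.4,1.8],"yaw":0,"jaw":60},{"delta_pos":[9.6,0.4,1.8],"yaw":0,"jaw":60},{"delta_pos":[9.6,0.4,1.8],"yaw":0,"jaw":60},{"delta_pos":[9.6,0.4,1.8],"yaw":0,"jaw":60},{"delta_pos":[9.6,0.4,1.8],"yaw":0,"jaw":60}]'

```text
clock: 4.3
eef_pos: [465.4, 290.9, 118.5]
tcp_rot: [3.141, -0.0, 1.373]
contact_force: [-0.1, -0.1, 0.5]
opening: 0.601
grasp_force: 0.0
```

```bash
python3 d.py 464 287 57 78.7; python3 - <<'E'
from h import *
im,d=vision.grab_frame("side")
cv2.imwrite("pics/s1.png",cv2.resize(im[190:330,170:350,::-1],None,fx=3.5,fy=3.5,interpolation=2))
E
```

```text
t 4.3 pos [465.4 290.9 118.5] yaw 78.7 delta cm [-0.41 -0.06  6.15] yaw -0.001 F [-0.1 -0.1  0.5] open 0.601
```

View pics/s1.png

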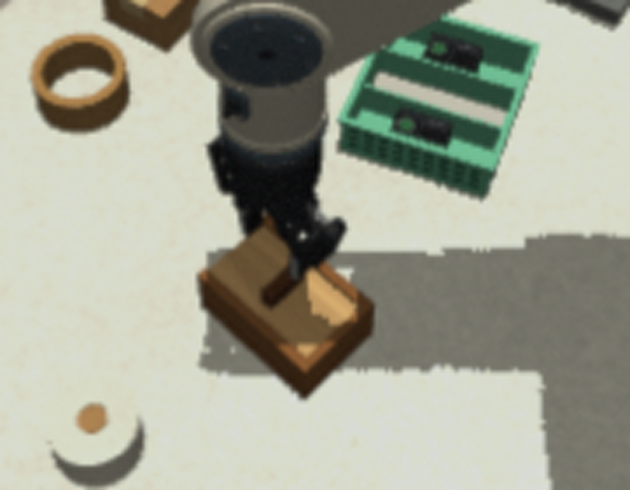

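The open fingers straddle the bar (seen near 280,285), aligned with the box. Descend and close.

play_rows --steps '[{"delta_pos":[-0.3,0,3],"yaw":0,"jaw":60},{"delta_pos":[-0.3,0,5],"yaw":0,"jaw":60},{"delta_pos":[-0.3,0,6.1],"yaw":0,"jaw":60},{"delta_pos":[-0.3,0,6.1],"yaw":0,"jaw":60},{"delta_pos":[-0.3,0,6.1],"yaw":0,"jaw":0},{"delta_pos":[-0.3,0,6.1],"yaw":0,"jaw":0},{"delta_pos":[-0.3,0,6.1],"yaw":0,"jaw":0},{"delta_pos":[-0.3,0,6.1],"yaw":0,"jaw":0}]' --grip_force 30

```text
clock: 5.15
eef_pos: [465.3, 289.1, 58.2]
tcp_rot: [3.14, -0.001, 1.374]
contact_force: [-1.0, -0.5, 7.2]
opening: 0.155
grasp_force: 30.4
```

play_rows --steps '[{"delta_pos":[0,0,0],"yaw":0,"jaw":0},{"delta_pos":[0,0,0],"yaw":0,"jaw":0},{"delta_pos":[0,0,0],"yaw":0,"jaw":0},{"delta_pos":[0,0,0],"yaw":0,"jaw":0},{"delta_pos":[0,0,0],"yaw":0,"jaw":0},{"delta_pos":[0,0,0],"yaw":0,"jaw":0},{"delta_pos":[0,0,0],"yaw":0,"jaw":0},{"delta_pos":[0,0,0],"yaw":0,"jaw":0}]'

```text
clock: 5.95
eef_pos: [465.3, 289.1, 58.2]
tcp_rot: [3.14, -0.001, 1.374]
contact_force: [0.2, -1.3, 6.2]
opening: 0.157
grasp_force: 30.4
```

play_rows --steps '[{"delta_pos":[0,0.2,-0.1],"yaw":0,"jaw":0},{"delta_pos":[0,0.5,-0.12],"yaw":0,"jaw":0},{"delta_pos":[0,1,-0.12],"yaw":0,"jaw":0},{"delta_pos":[0,1.5,-0.12],"yaw":0,"jaw":0},{"delta_pos":[0,2.0,-0.12],"yaw":0,"jaw":0},{"delta_pos":[0,2.5,-0.12],"yaw":0,"jaw":0},{"delta_pos":[0,3,-0.12],"yaw":0,"jaw":0},{"delta_pos":[0,3,-0.12],"yaw":0,"jaw":0}]'

```text
clock: 6.75
eef_pos: [494.9, 282.7, 58.3]
tcp_rot: [3.141, -0.0, 1.373]
contact_force: [0.2, -0.3, -1.1]
opening: 0.153
grasp_force: 29.5
```

play_rows --steps '[{"delta_pos":[0,0.7,0],"yaw":0,"jaw":0},{"delta_pos":[0,1.4,0],"yaw":0,"jaw":0},{"delta_pos":[0,2.1,0],"yaw":0,"jaw":0},{"delta_pos":[0,2.8,0],"yaw":0,"jaw":0},{"delta_pos":[0,3.5,0],"yaw":0,"jaw":0},{"delta_pos":[0,4.2,0],"yaw":0,"jaw":0},{"delta_pos":[0,5,0],"yaw":0,"jaw":0},{"delta_pos":[0,5,0],"yaw":0,"jaw":0}]'

```text
clock: 7.55
eef_pos: [544.4, 272.9, 58.4]
tcp_rot: [3.141, -0.0, 1.373]
contact_force: [-0.3, 1.0, -0.9]
opening: 0.156
grasp_force: 29.5
```

play_rows --steps '[{"delta_pos":[0,0.9,0],"yaw":0,"jaw":0},{"delta_pos":[0,1.8,0],"yaw":0,"jaw":0},{"delta_pos":[0,2.7,0],"yaw":0,"jaw":0},{"delta_pos":[0,3.6,0],"yaw":0,"jaw":0},{"delta_pos":[0,4.5,0],"yaw":0,"jaw":0},{"delta_pos":[0,5.4,0],"yaw":0,"jaw":0},{"delta_pos":[0,6.5,0],"yaw":0,"jaw":0},{"delta_pos":[0,6.5,0],"yaw":0,"jaw":0}]'

```text
clock: 8.35
eef_pos: [608.6, 260.0, 58.5]
tcp_rot: [3.14, -0.001, 1.373]
contact_force: [0.5, 1.1, -0.6]
opening: 0.154
grasp_force: 29.5
```

```bash
python3 d.py 620 255 11 78.7; python3 - <<'E'
from h import *
im,d=vision.grab_frame("side")
cv2.imwrite("pics/s2.png",cv2.resize(im[170:330,130:330,::-1],None,fx=3.5,fy=3.5,interpolation=2))
E
```

```text
t 8.35 pos [608.6 260.   58.5] yaw 78.7 delta cm [-0.27  1.22  4.75] yaw -0.0 F [ 0.5  1.1 -0.6] open 0.154
```

View pics/s2.png

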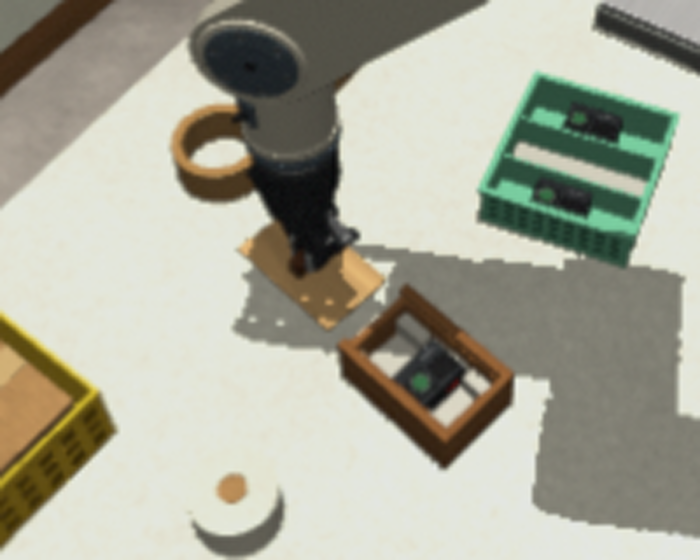

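Lid is clear of the box (centre about 310,275 in the crop), camera visible at (435,375), path to the bench free. Move 15 mm farther and lower.

play_rows --steps '[{"delta_pos":[0,1.0,0],"yaw":0,"jaw":0},{"delta_pos":[0,1.6,0.6],"yaw":0,"jaw":0},{"delta_pos":[0,1.6,1.6],"yaw":0,"jaw":0},{"delta_pos":[0,1.6,2.6],"yaw":0,"jaw":0},{"delta_pos":[0,1.6,3.6],"yaw":0,"jaw":0},{"delta_pos":[0,1.6,4.2],"yaw":0,"jaw":0},{"delta_pos":[0,1.6,4.5],"yaw":0,"jaw":0},{"delta_pos":[0,1.6,4.5],"yaw":0,"jaw":0}]'

```text
clock: 9.2
eef_pos: [622.2, 257.1, 12.7]
tcp_rot: [-3.141, 0.0, 1.374]
contact_force: [-0.3, -0.3, -1.2]
opening: 0.153
grasp_force: 29.5
```

play_rows --steps '[{"delta_pos":[0,0,0.05],"yaw":0,"jaw":0},{"delta_pos":[0,0,0.1],"yaw":0,"jaw":0},{"delta_pos":[0,0,0.15],"yaw":0,"jaw":0},{"delta_pos":[0,0,0.2],"yaw":0,"jaw":0},{"delta_pos":[0,0,0.2],"yaw":0,"jaw":0},{"delta_pos":[0,0,0.2],"yaw":0,"jaw":0},{"delta_pos":[0,0,0.2],"yaw":0,"jaw":0},{"delta_pos":[0,0,0.2],"yaw":0,"jaw":0}]'

```text
clock: 10.0
eef_pos: [622.6, 257.1, 11.3]
tcp_rot: [-3.142, 0.0, 1.374]
contact_force: [-0.1, -0.1, -0.8]
opening: 0.162
grasp_force: 29.5
```

play_rows --steps '[{"delta_pos":[0,0,0.05],"yaw":0,"jaw":0},{"delta_pos":[0,0,0.1],"yaw":0,"jaw":0},{"delta_pos":[0,0,0.15],"yaw":0,"jaw":0},{"delta_pos":[0,0,0.15],"yaw":0,"jaw":0},{"delta_pos":[0,0,0.15],"yaw":0,"jaw":0},{"delta_pos":[0,0,0.15],"yaw":0,"jaw":0},{"delta_pos":[0,0,0.15],"yaw":0,"jaw":0},{"delta_pos":[0,0,0.15],"yaw":0,"jaw":0}]'

```text
clock: 10.8
eef_pos: [622.6, 257.2, 11.2]
tcp_rot: [3.141, -0.0, 1.374]
contact_force: [-4.4, -2.4, 12.9]
opening: 0.15
grasp_force: 31.3
```

Contact with the bench. Release and rise.

play_rows --steps '[{"delta_pos":[0,0,-0.1],"yaw":0,"jaw":20},{"delta_pos":[0,0,-0.1],"yaw":0,"jaw":35},{"delta_pos":[0,0,-0.1],"yaw":0,"jaw":50},{"delta_pos":[0,0,-0.1],"yaw":0,"jaw":60},{"delta_pos":[0,0,-2],"yaw":0,"jaw":65},{"delta_pos":[0,0,-6],"yaw":0,"jaw":70},{"delta_pos":[0,0,-11],"yaw":0,"jaw":70},{"delta_pos":[0,0,-15],"yaw":0,"jaw":70}]'

```text
clock: 11.6
eef_pos: [622.8, 257.3, 162.0]
tcp_rot: [3.141, -0.0, 1.374]
contact_force: [0.4, 0.2, 0.2]
opening: 0.703
grasp_force: 0.0
```

```bash
cat > look.py <<'E'
from h import *
for c in("top","side"):
  im,d=vision.grab_frame(c); cv2.imwrite(f"pics/{c}_{int(r.sense()['clock']*100)}.png",im[:,:,::-1])
  for q in vision.landmark_of(c,"camera_center")[:4]: print("cam",c,round(q["conf"],2),np.round(q["uv"]),np.round(pix2w(c,q["uv"],23)[0]))
  for q in vision.cut_out(c,"camera_center")[:4]:
      P=cloud(c,d,q["region"]); S=P[(P[:,2]>28)&(P[:,2]<50)]
      print(c,"cut",round(q["conf"],2),q["region"].sum(),np.round(np.percentile(P[:,2],[5,50,95])),rect(S) if len(S)>9 else "")
  for q in vision.cut_out(c,"lid_bar")[:1]:
      P=cloud(c,d,q["region"]); print("lid",round(q["conf"],2),np.round(np.percentile(P[:,2],[5,50,95])),rect(P))
  for q in vision.cut_out(c,"box")[:1]:
      P=cloud(c,d,q["region"]); P=P[(P[:,2]>54)&(P[:,2]<68)]; print("box",rect(P))
E
python3 d.py 461 290 130 78.7; python3 look.py
```

```text
t 11.6 pos [622.8 257.3 162. ] yaw 78.7 delta cm [  0.04 -16.51   3.2 ] yaw 0.0 F [0.4 0.2 0.2] open 0.703
top cut 0.63 434 [ 2.  6. 22.] 
lid 0.57 [ 1.  6. 27.] (array([585.4, 210.4]), array([239.8,  67.8]), 21.2)
cam side 0.81 [255. 278.] [448. 285.  23.]
side cut 0.59 1684 [ 4. 33. 57.] (array([453.5,  -2.8]), array([160.2, 179.3]), 9.3)
side cut 0.57 250 [17. 40. 45.] (array([455.3, 290. ]), array([55.9, 42.1]), 78.4)
lid 0.87 [ 2.  5. 25.] (array([624.9, 254.3]), array([ 82.6, 136.1]), 78.9)
box (array([457.8, 290.1]), array([ 92.5, 135.7]), 79.1)
```

play_rows --steps '[{"delta_pos":[0,-5,0],"yaw":0,"jaw":73},{"delta_pos":[0,-10,0.5],"yaw":0,"jaw":73},{"delta_pos":[0.1,-15,1],"yaw":0,"jaw":73},{"delta_pos":[0.1,-16.9,3],"yaw":0,"jaw":73},{"delta_pos":[0.1,-16.9,5],"yaw":0,"jaw":73},{"delta_pos":[0.1,-16.9,7],"yaw":0,"jaw":73},{"delta_pos":[0.1,-16.9,7.5],"yaw":0,"jaw":73},{"delta_pos":[0.1,-16.9,7.5],"yaw":0,"jaw":73}]'

```text
clock: 12.9
eef_pos: [456.5, 290.8, 83.9]
tcp_rot: [-3.14, 0.002, 1.374]
contact_force: [0.3, -0.3, -0.2]
opening: 0.731
grasp_force: 0.0
```

```bash
python3 d.py 457 290 10 78.7; python3 - <<'E'
from h import *
im,d=vision.grab_frame("side")
cv2.imwrite("pics/s3.png",cv2.resize(im[220:320,190:310,::-1],None,fx=5,fy=5,interpolation=2))
E
```

```text
t 12.9 pos [456.5 290.8  83.9] yaw 78.7 delta cm [-0.07  0.07  7.39] yaw 0.0 F [ 0.3 -0.3 -0.2] open 0.731
```

View pics/s3.png

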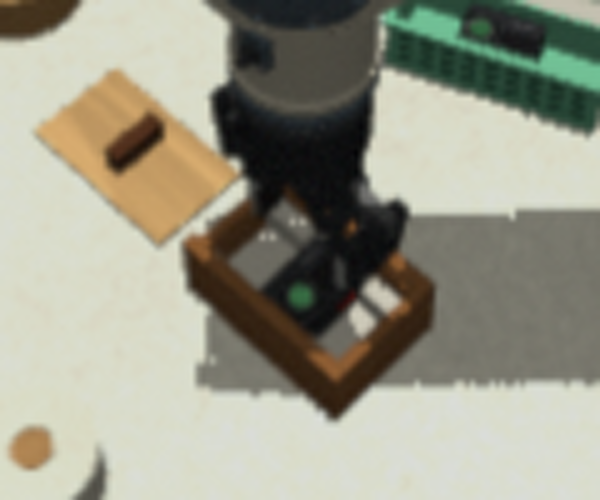

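Lid is flat on the bench (140,155). Fingers are above the wells on both sides of the camera (lens at 300,297). Descend.

play_rows --steps '[{"delta_pos":[0,0,1.5],"yaw":0,"jaw":73},{"delta_pos":[0,0,3],"yaw":0,"jaw":73},{"delta_pos":[0,0,4],"yaw":0,"jaw":73},{"delta_pos":[0,0,5],"yaw":0,"jaw":73},{"delta_pos":[0,0,6],"yaw":0,"jaw":73},{"delta_pos":[0,0,6.8],"yaw":0,"jaw":73},{"delta_pos":[0,0,7.2],"yaw":0,"jaw":73},{"delta_pos":[0,0,7.2],"yaw":0,"jaw":73}]'

```text
clock: 13.75
eef_pos: [456.8, 291.0, 12.3]
tcp_rot: [-3.141, 0.001, 1.374]
contact_force: [0.5, -0.4, -0.3]
opening: 0.731
grasp_force: 0.0
```

play_rows --steps '[{"delta_pos":[0,0,0],"yaw":0,"jaw":60},{"delta_pos":[0,0,0],"yaw":0,"jaw":50},{"delta_pos":[0,0,0],"yaw":0,"jaw":40},{"delta_pos":[0,0,0],"yaw":0,"jaw":30},{"delta_pos":[0,0,0],"yaw":0,"jaw":30},{"delta_pos":[0,0,0],"yaw":0,"jaw":30},{"delta_pos":[0,0,0],"yaw":0,"jaw":30},{"delta_pos":[0,0,0],"yaw":0,"jaw":30}]' --grip_force 35

```text
clock: 14.55
eef_pos: [457.3, 291.4, 13.4]
tcp_rot: [3.141, -0.001, 1.374]
contact_force: [-0.0, -0.8, 7.0]
opening: 0.488
grasp_force: 36.5
```

play_rows --steps '[{"delta_pos":[0,0,-0.5],"yaw":0,"jaw":30},{"delta_pos":[0,0,-1.5],"yaw":0,"jaw":30},{"delta_pos":[0,0,-3],"yaw":0,"jaw":30},{"delta_pos":[0,0,-5],"yaw":0,"jaw":30},{"delta_pos":[0,0,-7],"yaw":0,"jaw":30},{"delta_pos":[0,0,-9],"yaw":0,"jaw":30},{"delta_pos":[0,0,-11],"yaw":0,"jaw":30},{"delta_pos":[0,0,-13],"yaw":0,"jaw":30}]'

```text
clock: 15.35
eef_pos: [456.9, 291.1, 144.3]
tcp_rot: [3.141, -0.0, 1.374]
contact_force: [0.0, -0.6, -1.0]
opening: 0.484
grasp_force: 35.6
```

```bash
python3 d.py 474 -287 140 10; python3 - <<'E'
from h import *
im,d=vision.grab_frame("top")
for t in ("pan","pan"):
  for q in vision.landmark_of("top",t)[:2]: print(round(q["conf"],2),np.round(pix2w("top",q["uv"],45)[0],1))
P=cloud("top",d,np.ones(d.shape,bool)); 
m=(abs(P[:,0]-475)<110)&(abs(P[:,1]+286)<100)&(P[:,2]>41)&(P[:,2]<50); print(rect(P[m]))
m&=P[:,0]>420; print("pan pts y range",np.percentile(P[m][:,1],[1,99]),"x max",np.percentile(P[m][:,0],99))
E
```

```text
t 15.35 pos [456.9 291.1 144.3] yaw 78.7 delta cm [-56.35  13.     0.43] yaw 1.199 F [ 0.  -0.6 -1. ] open 0.484
(array([ 473.2, -286.5]), array([144.5, 144.8]), 88.3)
pan pts y range [-355.79503225 -216.42536935] x max 543.2912937438502
```

play_rows --steps '[{"delta_pos":[-2,0.5,0],"yaw":0.05,"jaw":30},{"delta_pos":[-6,1.3,0],"yaw":0.15,"jaw":30},{"delta_pos":[-10.5,2.4,0],"yaw":0.28,"jaw":30},{"delta_pos":[-15,3.5,0],"yaw":0.4,"jaw":30},{"delta_pos":[-19.5,4.5,0],"yaw":0.53,"jaw":30},{"delta_pos":[-24,5.6,0],"yaw":0.66,"jaw":30},{"delta_pos":[-28.5,6.6,0],"yaw":0.79,"jaw":30},{"delta_pos":[-33,7.6,0],"yaw":0.92,"jaw":30}]'

```text
clock: 16.3
eef_pos: [466.0, -49.0, 142.0]
tcp_rot: [-3.141, 0.001, 0.449]
contact_force: [0.0, 0.5, -1.9]
opening: 0.486
grasp_force: 35.6
```

```bash
python3 d.py 473 -287 100 10
```

```text
t 16.3 pos [466. -49. 142.] yaw 25.7 delta cm [-9.69 21.75  4.2 ] yaw 0.274 F [ 0.   0.5 -1.9] open 0.486
```

play_rows --steps '[{"delta_pos":[-2,4.5,0],"yaw":0.08,"jaw":30},{"delta_pos":[-4,9,0],"yaw":0.16,"jaw":30},{"delta_pos":[-6,13.5,0],"yaw":0.22,"jaw":30},{"delta_pos":[-8,18,1],"yaw":0.274,"jaw":30},{"delta_pos":[-9.2,20.5,2.5],"yaw":0.274,"jaw":30},{"delta_pos":[-9.7,21.7,4],"yaw":0.274,"jaw":30},{"delta_pos":[-9.7,21.7,5],"yaw":0.274,"jaw":30},{"delta_pos":[-9.7,21.7,5],"yaw":0.274,"jaw":30}]'

```text
clock: 17.1
eef_pos: [473.2, -283.7, 90.6]
tcp_rot: [-3.139, 0.003, 0.179]
contact_force: [-0.7, 0.3, -1.6]
opening: 0.484
grasp_force: 35.8
```

```bash
python3 d.py 473 -287 53.5 10; python3 - <<'E'
from h import *
im,d=vision.grab_frame("side")
cv2.imwrite("pics/s4.png",cv2.resize(im[110:230,260:400,::-1],None,fx=5,fy=5,interpolation=2))
for q in vision.cut_out("side","camera_center")[:4]:
  P=cloud("side",d,q["region"]); print(round(q["conf"],2),q["region"].sum(),np.round(P.mean(0)),np.round(np.percentile(P[:,2],[2,50,98])))
E
```

```text
t 17.1 pos [ 473.2 -283.7   90.6] yaw 10.3 delta cm [-0.08  0.32  3.71] yaw 0.005 F [-0.7  0.3 -1.6] open 0.484
```

View pics/s4.png

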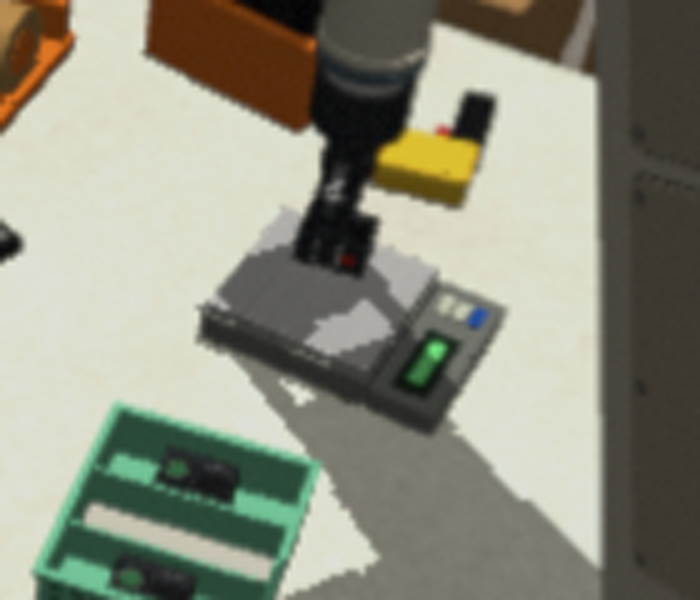

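The camera is held level over the pan (crop 340,245). Lower to just above contact.

play_rows --steps '[{"delta_pos":[0,0.1,1],"yaw":0,"jaw":30},{"delta_pos":[0,0.2,2],"yaw":0,"jaw":30},{"delta_pos":[0,0.2,2.8],"yaw":0,"jaw":30},{"delta_pos":[0,0.2,3.2],"yaw":0,"jaw":30},{"delta_pos":[0,0.2,3.5],"yaw":0,"jaw":30},{"delta_pos":[0,0.2,3.7],"yaw":0,"jaw":30},{"delta_pos":[0,0.2,3.7],"yaw":0,"jaw":30},{"delta_pos":[0,0.2,3.7],"yaw":0,"jaw":30}]'

```text
clock: 18.0
eef_pos: [475.4, -286.9, 56.0]
tcp_rot: [3.141, -0.0, 0.18]
contact_force: [-0.2, -0.0, -0.9]
opening: 0.484
grasp_force: 35.9
```

play_rows --steps '[{"delta_pos":[0,0,0.1],"yaw":0,"jaw":30},{"delta_pos":[0,0,0.2],"yaw":0,"jaw":30},{"delta_pos":[0,0,0.25],"yaw":0,"jaw":30},{"delta_pos":[0,0,0.3],"yaw":0,"jaw":30},{"delta_pos":[0,0,0.35],"yaw":0,"jaw":30},{"delta_pos":[0,0,0.35],"yaw":0,"jaw":30},{"delta_pos":[0,0,0.35],"yaw":0,"jaw":30},{"delta_pos":[0,0,0.35],"yaw":0,"jaw":30}]'

```text
clock: 18.8
eef_pos: [475.3, -286.8, 52.4]
tcp_rot: [3.142, -0.0, 0.18]
contact_force: [0.2, 0.8, -0.2]
opening: 0.487
grasp_force: 35.9
```

play_rows --steps '[{"delta_pos":[0,0,0.04],"yaw":0,"jaw":30},{"delta_pos":[0,0,0.07],"yaw":0,"jaw":30},{"delta_pos":[0,0,0.07],"yaw":0,"jaw":30},{"delta_pos":[0,0,0.07],"yaw":0,"jaw":30},{"delta_pos":[0,0,0.07],"yaw":0,"jaw":30},{"delta_pos":[0,0,0.07],"yaw":0,"jaw":30},{"delta_pos":[0,0,0.07],"yaw":0,"jaw":30},{"delta_pos":[0,0,0.07],"yaw":0,"jaw":30}]'

```text
clock: 19.6
eef_pos: [475.3, -286.9, 52.4]
tcp_rot: [3.141, -0.0, 0.18]
contact_force: [-3.1, 1.5, 9.3]
opening: 0.486
grasp_force: 37.2
```

Contact; release and rise.

play_rows --steps '[{"delta_pos":[0,0,0],"yaw":0,"jaw":55},{"delta_pos":[0,0,0],"yaw":0,"jaw":65},{"delta_pos":[0,0,0],"yaw":0,"jaw":75},{"delta_pos":[0,0,0],"yaw":0,"jaw":75},{"delta_pos":[0,0,-1.5],"yaw":0,"jaw":75},{"delta_pos":[0,0,-5],"yaw":0,"jaw":75},{"delta_pos":[0,0,-9],"yaw":0,"jaw":90},{"delta_pos":[0,0,-12],"yaw":0,"jaw":90}]'

```text
clock: 20.4
eef_pos: [475.8, -287.1, 174.9]
tcp_rot: [3.14, -0.002, 0.18]
contact_force: [0.2, -0.4, 0.1]
opening: 0.903
grasp_force: 0.0
```

play_rows --steps '[{"delta_pos":[-6,0,0],"yaw":-0.14,"jaw":90},{"delta_pos":[-10,0,0],"yaw":-0.28,"jaw":90},{"delta_pos":[-12,0,0],"yaw":-0.42,"jaw":90},{"delta_pos":[-12,0,0],"yaw":-0.56,"jaw":90},{"delta_pos":[-12,0,0],"yaw":-0.7,"jaw":90},{"delta_pos":[-12,0,0],"yaw":-0.84,"jaw":90},{"delta_pos":[-12,0,0],"yaw":-0.98,"jaw":90},{"delta_pos":[-12,0,0],"yaw":-1.1,"jaw":90}]'

```text
clock: 21.2
eef_pos: [357.3, -308.4, 172.7]
tcp_rot: [3.141, 0.0, 1.285]
contact_force: [0.0, 0.1, -0.3]
opening: 0.897
grasp_force: 0.0
```

```bash
python3 - <<'E'
from h import *
print(r.sense()["clock"],r.sense()["eef_pos"])
ims=[]
for c in("top","side"):
  im,d=vision.grab_frame(c); ims.append(im)
  P=cloud(c,d,np.ones(d.shape,bool)); m=(abs(P[:,0]-475)<50)&(abs(P[:,1]+287)<50)&(P[:,2]>70)&(P[:,2]<88); print(c,m.sum(),rect(P[m]))
  for q in vision.cut_out(c,"camera_center")[:4]:
    P=cloud(c,d,q["region"]); P=P[(P[:,2]>70)&(P[:,2]<88)]
    if len(P)>9: print(c,round(q["conf"],2),len(P),rect(P),np.round(np.percentile(P[:,2],[2,50,98])))
  for q in vision.cut_out(c,"free_lane")[:2]:
    P=cloud(c,d,q["region"]);P=P[abs(P[:,2]-5)<5]; print("lane",round(q["conf"],2),rect(P) if len(P)>9 else "")
  P=cloud(c,d,np.ones(d.shape,bool)); m=(abs(P[:,0]-455)<110)&(abs(P[:,1])<120)&(P[:,2]>49)&(P[:,2]<62); print("basket rim",rect(P[m]))
a=cv2.resize(ims[0][200:290,290:400],(390,319),interpolation=2); b=cv2.resize(ims[1][130:220,280:390],(390,319),interpolation=2)
cv2.imwrite("pics/pan1.png",np.hstack([a,b])[:,:,::-1])
E
```

```text
21.2 [ 357.28695352 -308.3960298   172.70544188]
top 263 (array([ 471.5, -285.7]), array([58.8, 43.6]), 9.7)
top 0.7 261 (array([ 471.5, -285.7]), array([58.8, 43.6]), 9.7) [73. 80. 87.]
lane 0.78 (array([ 4.568e+02, -1.000e-01]), array([144.5,  46.4]), 10.3)
basket rim (array([ 4.539e+02, -3.000e-01]), array([165.8, 174.1]), 10.4)
side 124 (array([ 473.2, -283.7]), array([59.1, 44.8]), 16.2)
side 0.44 124 (array([ 473.2, -283.7]), array([59.1, 44.8]), 16.2) [71. 80. 86.]
lane 0.67 (array([464. , -14.3]), array([135.1,  23. ]), 8.2)
lane 0.52 (array([623.1, 258.2]), array([ 75. , 131.7]), 77.6)
basket rim (array([456.8,  -1.5]), array([164.9, 179.5]), 10.4)
```

View pics/pan1.png

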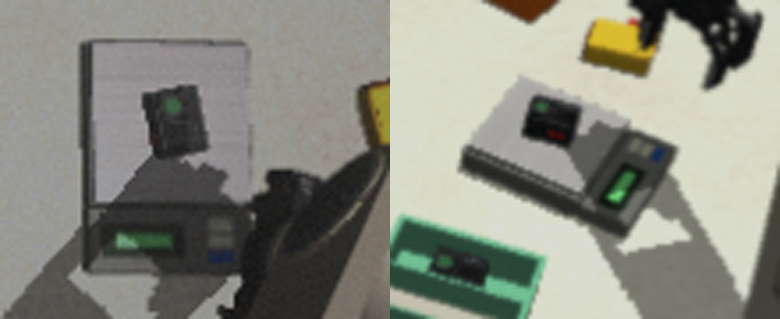

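The camera sits in the middle of the pan (left view 174,121), flat and lens up. Now regrasp by the short ends.

```bash
python3 d.py 472 -286.2 120 100.2
```

```text
t 21.5 pos [ 357.3 -308.3  172. ] yaw 73.2 delta cm [ 5.44 10.34  5.2 ] yaw -0.472 F [ 0.1 -0.4  0.5] open 0.901
```

play_rows --steps '[{"delta_pos":[2,4,0],"yaw":-0.14,"jaw":92},{"delta_pos":[4,8,0],"yaw":-0.28,"jaw":92},{"delta_pos":[5.4,10.3,1],"yaw":-0.4,"jaw":92},{"delta_pos":[5.4,10.3,3],"yaw":-0.472,"jaw":92},{"delta_pos":[5.4,10.3,4.5],"yaw":-0.472,"jaw":92},{"delta_pos":[5.4,10.3,5.2],"yaw":-0.472,"jaw":92},{"delta_pos":[5.4,10.3,5.2],"yaw":-0.472,"jaw":92},{"delta_pos":[5.4,10.3,5.2],"yaw":-0.472,"jaw":92}]'

```text
clock: 22.3
eef_pos: [471.5, -286.4, 120.2]
tcp_rot: [3.141, 0.0, 1.751]
contact_force: [0.1, -0.3, -0.2]
opening: 0.924
grasp_force: 0.0
```

```bash
python3 d.py 472 -286.2 52.5 100.2
```

```text
t 22.3 pos [ 471.5 -286.4  120.2] yaw 100.3 delta cm [0.01 0.05 6.77] yaw 0.002 F [ 0.1 -0.3 -0.2] open 0.924
```

play_rows --steps '[{"delta_pos":[0,0,1.5],"yaw":0,"jaw":92},{"delta_pos":[0,0,3],"yaw":0,"jaw":92},{"delta_pos":[0,0,4.2],"yaw":0,"jaw":92},{"delta_pos":[0,0,5.2],"yaw":0,"jaw":92},{"delta_pos":[0,0,6],"yaw":0,"jaw":92},{"delta_pos":[0,0,6.6],"yaw":0,"jaw":92},{"delta_pos":[0,0,6.7],"yaw":0,"jaw":92},{"delta_pos":[0,0,6.7],"yaw":0,"jaw":92}]'

```text
clock: 23.1
eef_pos: [471.4, -286.1, 52.6]
tcp_rot: [-3.142, -0.0, 1.752]
contact_force: [0.6, 0.1, -0.8]
opening: 0.924
grasp_force: 0.0
```

play_rows --steps '[{"delta_pos":[0,0,0],"yaw":0,"jaw":80},{"delta_pos":[0,0,0],"yaw":0,"jaw":70},{"delta_pos":[0,0,0],"yaw":0,"jaw":60},{"delta_pos":[0,0,0],"yaw":0,"jaw":50},{"delta_pos":[0,0,0],"yaw":0,"jaw":50},{"delta_pos":[0,0,0],"yaw":0,"jaw":50},{"delta_pos":[0,0,0],"yaw":0,"jaw":50},{"delta_pos":[0,0,0],"yaw":0,"jaw":50}]'

```text
clock: 23.9
eef_pos: [471.9, -286.3, 53.3]
tcp_rot: [3.141, 0.001, 1.752]
contact_force: [0.5, -0.1, 4.6]
opening: 0.669
grasp_force: 38.2
```

play_rows --steps '[{"delta_pos":[0,0,-0.5],"yaw":0,"jaw":50},{"delta_pos":[0,0,-1.5],"yaw":0,"jaw":50},{"delta_pos":[0,0,-3],"yaw":0,"jaw":50},{"delta_pos":[0,0,-5],"yaw":0,"jaw":50},{"delta_pos":[0,0,-7],"yaw":0,"jaw":50},{"delta_pos":[0,0,-8.5],"yaw":0,"jaw":50},{"delta_pos":[0,0,-9],"yaw":0,"jaw":50},{"delta_pos":[0,0,-9],"yaw":0,"jaw":50}]'

```text
clock: 24.7
eef_pos: [471.7, -286.3, 143.5]
tcp_rot: [3.14, 0.001, 1.752]
contact_force: [0.2, 0.4, -1.4]
opening: 0.67
grasp_force: 37.8
```

```bash
python3 d.py 456 -0.6 120 100.3
```

```text
t 24.7 pos [ 471.7 -286.3  143.5] yaw 100.4 delta cm [28.39  3.6   2.35] yaw 0.001 F [ 0.2  0.4 -1.4] open 0.67
```

play_rows --steps '[{"delta_pos":[3,0.4,0],"yaw":0,"jaw":50},{"delta_pos":[7.5,1,0],"yaw":0,"jaw":50},{"delta_pos":[12,1.6,0],"yaw":0,"jaw":50},{"delta_pos":[16.5,2.1,0],"yaw":0,"jaw":50},{"delta_pos":[21,2.7,0],"yaw":0,"jaw":50},{"delta_pos":[25,3.2,0.5],"yaw":0,"jaw":50},{"delta_pos":[27.6,3.5,1.5],"yaw":0,"jaw":50},{"delta_pos":[28.4,3.6,2.3],"yaw":0,"jaw":50}]'

```text
clock: 25.5
eef_pos: [454.6, 1.8, 118.6]
tcp_rot: [-3.14, -0.001, 1.754]
contact_force: [0.3, -0.7, -2.6]
opening: 0.67
grasp_force: 37.8
```

play_rows --steps '[{"delta_pos":[0,0,1],"yaw":0,"jaw":50},{"delta_pos":[0,0,2],"yaw":0,"jaw":50},{"delta_pos":[0,0,3],"yaw":0,"jaw":50},{"delta_pos":[0,0,4],"yaw":0,"jaw":50},{"delta_pos":[0,0,4],"yaw":0,"jaw":50},{"delta_pos":[0,0,4],"yaw":0,"jaw":50},{"delta_pos":[0,0,4],"yaw":0,"jaw":50},{"delta_pos":[0,0,4],"yaw":0,"jaw":50}]'

```text
clock: 26.3
eef_pos: [456.1, -0.3, 80.1]
tcp_rot: [3.141, 0.0, 1.752]
contact_force: [0.1, 0.8, -1.4]
opening: 0.674
grasp_force: 37.8
```

```bash
python3 d.py 456 -0.6 50 100.3; python3 - <<'E'
from h import *
for c in ("top","side"):
  im,d=vision.grab_frame(c)
  if c=="side": cv2.imwrite("pics/s5.png",cv2.resize(im[170:260,240:350,::-1],None,fx=6,fy=6,interpolation=2))
  for q in vision.cut_out(c,"basket")[:1]: print(np.round(q["uv"]),q["conf"])
  P=cloud(c,d,np.ones(d.shape,bool)); m=(abs(P[:,0]-455)<110)&(abs(P[:,1])<120)&(P[:,2]>49)&(P[:,2]<60); print("rim",rect(P[m]))
E
```

```text
t 26.3 pos [ 4.561e+02 -3.000e-01  8.010e+01] yaw 100.4 delta cm [-0.03 -0.01  3.01] yaw 0.001 F [ 0.1  0.8 -1.4] open 0.674
[240. 261.] 0.64
rim (array([452.7,   4.6]), array([165., 162.]), 10.4)
[293. 220.] 0.75
rim (array([457. ,  -2.2]), array([165.1, 182.3]), 10.5)
```

View pics/s5.png

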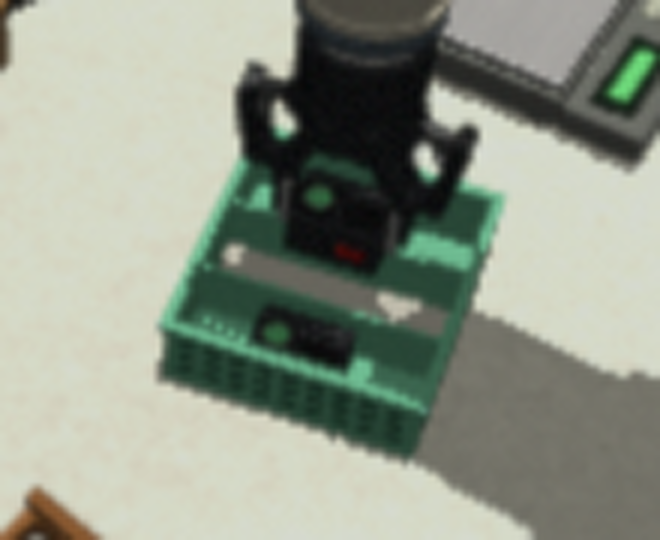

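The camera is held level and aligned over the free middle lane (crop 335,225). Lower into it, checking force.

play_rows --steps '[{"delta_pos":[0,0,1],"yaw":0,"jaw":50},{"delta_pos":[0,0,2],"yaw":0,"jaw":50},{"delta_pos":[0,0,2.5],"yaw":0,"jaw":50},{"delta_pos":[0,0,3],"yaw":0,"jaw":50},{"delta_pos":[0,0,3.4],"yaw":0,"jaw":50},{"delta_pos":[0,0,3.8],"yaw":0,"jaw":50},{"delta_pos":[0,0,4],"yaw":0,"jaw":50},{"delta_pos":[0,0,4],"yaw":0,"jaw":50}]'

```text
clock: 27.3
eef_pos: [455.5, -0.3, 39.4]
tcp_rot: [-3.141, -0.0, 1.752]
contact_force: [-0.4, 0.3, -1.5]
opening: 0.672
grasp_force: 37.9
```

play_rows --steps '[{"delta_pos":[0,0,0.6],"yaw":0,"jaw":50},{"delta_pos":[0,0,1.2],"yaw":0,"jaw":50},{"delta_pos":[0,0,1.7],"yaw":0,"jaw":50},{"delta_pos":[0,0,2.1],"yaw":0,"jaw":50},{"delta_pos":[0,0,2.3],"yaw":0,"jaw":50},{"delta_pos":[0,0,2.45],"yaw":0,"jaw":50},{"delta_pos":[0,0,2.45],"yaw":0,"jaw":50},{"delta_pos":[0,0,2.45],"yaw":0,"jaw":50}]'

```text
clock: 28.1
eef_pos: [455.8, -0.3, 15.2]
tcp_rot: [3.141, 0.0, 1.752]
contact_force: [0.7, -0.6, -1.7]
opening: 0.668
grasp_force: 37.9
```

play_rows --steps '[{"delta_pos":[0,0,0.05],"yaw":0,"jaw":50},{"delta_pos":[0,0,0.1],"yaw":0,"jaw":50},{"delta_pos":[0,0,0.15],"yaw":0,"jaw":50},{"delta_pos":[0,0,0.2],"yaw":0,"jaw":50},{"delta_pos":[0,0,0.2],"yaw":0,"jaw":50},{"delta_pos":[0,0,0.2],"yaw":0,"jaw":50},{"delta_pos":[0,0,0.2],"yaw":0,"jaw":50},{"delta_pos":[0,0,0.2],"yaw":0,"jaw":50}]'

```text
clock: 28.9
eef_pos: [455.7, -0.3, 13.3]
tcp_rot: [3.141, 0.0, 1.752]
contact_force: [-2.1, 0.6, 5.6]
opening: 0.673
grasp_force: 38.7
```

Floor contact. Release and rise.

play_rows --steps '[{"delta_pos":[0,0,0],"yaw":0,"jaw":72},{"delta_pos":[0,0,0],"yaw":0,"jaw":80},{"delta_pos":[0,0,0],"yaw":0,"jaw":88},{"delta_pos":[0,0,0],"yaw":0,"jaw":88},{"delta_pos":[0,0,0],"yaw":0,"jaw":88},{"delta_pos":[0,0,-2],"yaw":0,"jaw":88},{"delta_pos":[0,0,-5],"yaw":0,"jaw":88},{"delta_pos":[0,0,-9],"yaw":0,"jaw":88}]'

```text
clock: 29.7
eef_pos: [454.4, -0.3, 103.0]
tcp_rot: [-3.138, -0.001, 1.752]
contact_force: [1.1, -1.0, 0.0]
opening: 0.878
grasp_force: 0.0
```

play_rows --steps '[{"delta_pos":[0,0,-4],"yaw":0,"jaw":88},{"delta_pos":[0,0,-8],"yaw":0,"jaw":88},{"delta_pos":[-4,0,-10],"yaw":0,"jaw":88},{"delta_pos":[-8,0,-10],"yaw":0,"jaw":88},{"delta_pos":[-12,0,-10],"yaw":0,"jaw":88},{"delta_pos":[-16,0,-10],"yaw":0,"jaw":88},{"delta_pos":[-18,0,-10],"yaw":0,"jaw":88},{"delta_pos":[-18,0,-10],"yaw":0,"jaw":88}]'

```text
clock: 30.5
eef_pos: [488.4, -179.6, 203.1]
tcp_rot: [3.141, 0.001, 1.749]
contact_force: [0.6, 0.3, 0.4]
opening: 0.882
grasp_force: 0.0
```

```bash
python3 - <<'E'
from h import *
o=[]
for c in ("top","side"):
  im,d=vision.grab_frame(c); o.append(im)
  P=cloud(c,d,np.ones(d.shape,bool))
  a=np.radians(10.4); q=P[:,:2]-[456,-0.5]; u=q@[np.cos(a),np.sin(a)]; v=q@[-np.sin(a),np.cos(a)]
  m=(abs(u)<70)&(abs(v)<23)&(P[:,2]>31)&(P[:,2]<50); print(c,m.sum(),rect(P[m]),np.round(np.percentile(P[m][:,2],[5,50,95])))
cv2.imwrite("pics/end.png",np.hstack([cv2.resize(o[0][130:290,130:400],(400,237),interpolation=2),cv2.resize(o[1][150:310,160:400],(390,237),interpolation=2)])[:,:,::-1])
E
```

```text
top 228 (array([454.4,  -0.5]), array([59.2, 38.6]), 10.2) [36. 41. 46.]
side 141 (array([456.6,  -1.1]), array([58. , 40.1]), 10.4) [37. 40. 46.]
```

View pics/end.png

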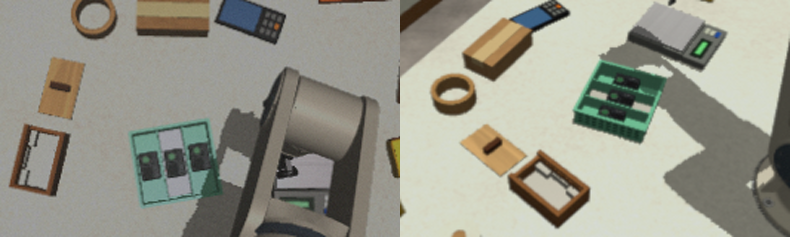

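The camera lies flat and lens up in the middle lane (top height about 40 mm), the lid is flat on the bench, and the box and pan are empty.

```bash
python3 -c "
from rig import r
print(r.sign_off())"
```

```text
the job is handed in; nothing more can be done
None
```

Job handed in at about 31 s of the 72 s allowed: the lid is flat on the bench, and the camera was set on the pan and released for over 2 s (its digits were too small to read). It now lies lens up in the empty basket lane, and nothing was dropped.

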